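# Undo the cam fastener of the dust extractor's filter panel

### The arm

A 6-joint arm with a two-finger parallel gripper is mounted at the origin on a cart in front of the work surface, level with it; the furniture and walls round the work are solid. World frame = base frame: x ahead of the robot, y to its left, z up, the work surface at z = 0. Lengths are in m, angles in rad, forces in N, time in s.
With the tool pointing down it reaches from about 0.325 to 0.775 m from the base axis. Payload 5.5 kg.
Tool frame: the origin (TCP) lies between the finger pads; the fingertips stand 8 mm ahead of it and the grasp point (between the pads) lies 11 mm behind it (tcp_to_tips is the distance from the TCP to the fingertips, in m); z points along the fingers, y is the line along which they close (so a half turn about z gives the same grasp; the last joint's range is limited). The gripper opens to 88 mm and grips with 3 to 60 N. Pads are 20 mm wide; open, the fingers measure 115 mm over their backs; the gripper's body (75 mm by 178 mm) begins 61 mm behind the grasp point.
Start: joints at [-1.246, 0.091, 1.231, -0, 1.82, -0.057], TCP at [0.224, -0.557, 0.231] pointing down, gripper open.
Joint ranges: [-2.87, 2.87], [-0.86, 2.18], [0.17, 2.46], [-1.51, 4.65], [0.06, 2.69], [-2.65, 2.65]. Speed limits (rad/s): [2.57, 2.57, 3.01, 3.14, 3.14, 3.14].

### API

Orientations are given as a unit quaternion [w, x, y, z].
In Python, from bench import * gives the robot as it stands. Calls block until the motion is done:
- move_to(position, orientation): joint-space move of the TCP to a pose.
- move_l(position, speed=0.15, orientation=None): straight line of the TCP; orientation=None keeps the orientation; speed is the mean speed in m/s.
- movej(angles): joint-space move.
- gripper_open() and close(): open the fingers fully, or close them until they stop; the grip force is fixed at half the most.
- hold(seconds).
- inverse_kinematics(position, orientation): joint angles nearest the present ones, or None.
- state(): the state.
- get_image(name): name is "scene" or "top" or "wrist"; returns a dict with "frame" (400x640x3 uint8, blue, green, red), "depth" (400x640 float32, m along the optical axis (not along the pixel's ray), 0 where there is no reading), "camera_matrix" (3x3 intrinsics, pixels), "k1" (the pictures are not rectified: a ray, as slopes to the right and down, at radius r is drawn at 1 + k1 r^2 times it, then the intrinsics apply), "view" (4x4, takes a point from world to camera coordinates). Camera axes: x right, y up, looking along -z (the intrinsics and any distortion apply to the point x, -y, -z); pixel columns grow to the right and rows downward; lengths in m; the calibration is good to about 2 mm. A picture is of the moment at which its call begins.
A pose or a line that the arm cannot do raises IKError and nothing moves.
- job_done(): hands the job in; it is judged then, once.
The state is a dict: "time": time; "joint_pos": joint angles; "dq": joint speeds; "joint_torque": joint torques, N m; "ee_pos": TCP position; "ee_rot": TCP orientation; "ft_force": force on the tool from outside, world axes, zero at the start; "moment": the same for the moment, N m; "finger_gap": finger opening in m; "finger_force": force on a finger pad.
Only numpy, scipy, OpenCV 4.12 (cv2) and the standard library are available. Lean on these libraries where they do the work, as an engineer would, in place of code of your own. Each camera call takes 0.05 s, during which the arm holds its last target. There are 200 camera calls.

### The job

The filter of the bench dust extractor is due for a change. Take the red-handled flat screwdriver from the wooden stand, set its blade in the slotted brass fastener on the green filter box and give that a quarter turn counter-clockwise, so that the panel springs up. Then put the screwdriver back upright in the hole it came from, and leave the blue nut driver where it is.

Things in the scene. Friction and masses are not known exactly. Their poses are not given: they have to be found in the camera images.
- screwdriver: Loose flat screwdriver upright in one of two 26 mm square holes of a fixed 85 mm high stand. Origin: centre of its 46 mm collar's underside, on the stand's top; z up. Red square handle, flats 30 mm apart across x and y, z 6 to 84 mm: grip it at z 50. Below, a 9 mm shank and blade (18 mm wide along x, 4.5 mm thick along y, rounded tip) reach to z -70 mm; 77 mm is free under the stand's top.
- nut_driver: Bystander: a loose nut driver of the same shape, with a blue handle and a round socket tip, in the stand's other hole, 80 mm from the screwdriver along about either driver's y (so grip across x); its top is 173 mm above the bench: lift the screwdriver clear over it. Origin and axes as on the screwdriver.
- cam_slot (a point): Middle of the slot's mouth, on the turning axis, atop the fastener's brass head (36x20.5 mm), 93 mm above the bench. x lies along the slot and towards the red wing over the panel's edge; z up; it turns along. Slot 24 mm long, 8.5 wide, 9 deep, lips rounded. Turn counter-clockwise from above, 0.06 N m; stops 90 to 100 degrees on; stays put. The blade has 12 degrees of play: turn it about 100.
- panel (a joint): Angle in rad of the bare aluminium panel on the green box (200x150x75 mm, fixed) behind the fastener: 0 shut. It is hinged at its far edge and sprung: once the fastener has turned about 60 degrees and its wing is off the edge, it rises by itself to 0.32 (free edge 45 mm up), clear of the fastener and of a screwdriver standing in it.

How it is judged:
On the way, in this order (a step that is already met when the one before it is completed fails the run):
1. the screwdriver's blade stands in the slot of the still closed fastener (horizontal distance between screwdriver and cam_slot below 0.012 m and z of screwdriver in the frame of cam_slot below 0.067 m and value of joint panel below 0.06 rad), for 0.1 s.
2. the panel has sprung up with the blade still in the slot (horizontal distance between screwdriver and cam_slot below 0.015 m and z of screwdriver in the frame of cam_slot below 0.07 m and value of joint panel above 0.2 rad), for 0.1 s.
At the end, for the whole second after the job is handed in: The panel stands open by more than 0.2 rad, and the screwdriver is released and at rest in its own hole of the stand: within 15 mm of where it stood and within 10 degrees of upright (value of joint panel above 0.2 rad and distance of screwdriver from where it was at the start of the episode below 0.015 m and angle between screwdriver's own z axis and vertical below 0.17 rad and linear speed of screwdriver below 0.02 m/s); the robot touches nothing.
It fails at once if the blue nut driver is displaced by more than 25 mm or tipped over (distance of nut_driver from where it was at the start of the episode above 0.025 m or angle between nut_driver's own z axis and vertical above 0.35 rad).
It also fails if it takes over 54 s, if anything falls off the work surface, if the arm or the gripper's body presses on something with over 40 N, if the wrist force passes 120 N, or if a joint passes its speed limit or range.

## Working session

There is one attempt and no reset: what is moved stays moved. The work goes in short steps, each a Python script; the robot and the scene stay as the last script left them, time stands still between calls to the robot, and variables do not carry over. Pictures are saved under pics/ and viewed, at most 10 in all, crops included, and the job is handed in when it is done.

```bash
mkdir -p pics; ls
cat > h.py <<'E'
from bench import *
import numpy as np, cv2
def ray(im,u,v):
    K=im["camera_matrix"]; xd=(u-K[0,2])/K[0,0]; yd=(v-K[1,2])/K[1,1]
    x,y=xd,yd
    for _ in range(20):
        s=1+im["k1"]*(x*x+y*y); x,y=xd/s,yd/s
    V=np.array(im["view"]); R=V[:3,:3]; c=-R.T@V[:3,3]
    return c,R.T@np.array([x,-y,-1.0])
def on_plane(im,u,v,z):
    c,d=ray(im,u,v); return c+d*(z-c[2])/d[2]
def by_depth(im,u,v):
    c,d=ray(im,u,v); return c+d*im["depth"][int(v),int(u)]
E
python3 - <<'E'
from h import *
for n in("top","scene"):
    im=get_image(n); cv2.imwrite(f"pics/{n}0.png",im["frame"]); np.savez(f"{n}0.npz",**im)
    V=np.array(im["view"]); print(n,-V[:3,:3].T@V[:3,3],im["k1"],im["camera_matrix"][0,0])
print(state())
E
```

```text
pics
top [0.35953778 0.07686333 0.98380016] -0.04923460839029916 363.1130699895724
scene [-0.2224187   0.57825216  0.83065989] -0.11962305620855646 519.5415558444471
{'time': 0.1, 'joint_pos': array([-1.24567207e+00,  9.17841765e-02,  1.23173607e+00, -1.08368952e-05,
        1.81981022e+00, -5.67287335e-02]), 'dq': array([-0.00101417, -0.00138446, -0.00371559,  0.00087491,  0.00134536,
        0.00209827]), 'joint_torque': array([ 9.75244911e-04, -4.47855270e+01, -4.07573462e+01,  6.99275080e-02,
        2.83331692e-02, -1.06141429e-04]), 'ee_pos': array([ 0.22348389, -0.55655797,  0.22963618]), 'ee_rot': array([-8.60388822e-04,  9.81828718e-01,  1.89767259e-01, -1.21460539e-04]), 'ft_force': array([ 0.76492524, -0.22490574,  0.48398792]), 'moment': array([ 3.70246569e-02, -7.66165156e-05, -2.35541242e-02]), 'finger_force': 0.0, 'finger_gap': 0.0876922683291572}
```

View pics/top0.png

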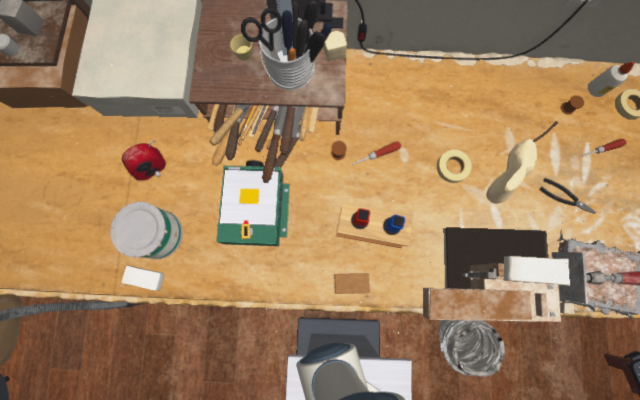

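View pics/scene0.png

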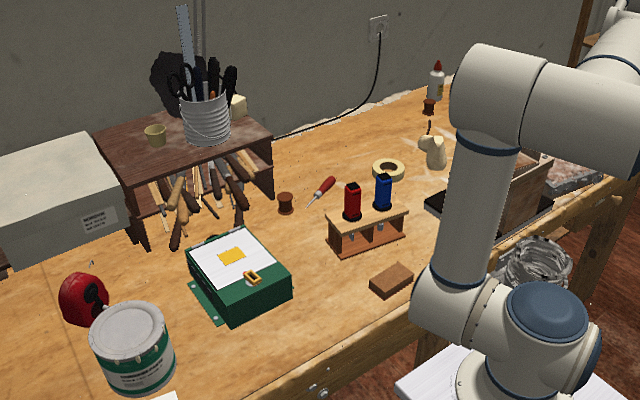

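The top view shows the screwdriver (red) at about (361,217), the nut driver (blue) at about (395,224), and the fastener at about (246,230) with its slot pointing up-image. I'll take rough positions from these and then look from above with the wrist camera.

```bash
cat >> h.py <<'E'
from scipy.spatial.transform import Rotation as Ro
def down(yaw): # tool y axis (closing line) at angle yaw in world, z down
    y=np.array([np.cos(yaw),np.sin(yaw),0]); z=np.array([0,0,-1.]); x=np.cross(y,z)
    q=Ro.from_matrix(np.c_[x,y,z]).as_quat(); return q[[3,0,1,2]]
E
python3 - <<'E'
from h import *
im=dict(np.load("top0.npz"))
for n,(u,v),z in(("sd",(360,213),.169),("nd",(395,221),.169),("cam",(246,230),.093),("wing",(247,222),.093)):
    print(n,on_plane(im,u,v,z),by_depth(im,u,v))
# stand direction
for p in((342,207),(411,220),(338,233),(405,247)): print(on_plane(im,*p,.085))
im=get_image("top")
s=on_plane(im,360,213,.169); 
st=state(); print(Ro.from_quat(st["ee_rot"][[1,2,3,0]]).as_matrix().round(2))
q=inverse_kinematics([s[0],s[1],.36],down(0)); print(q)
q=inverse_kinematics([s[0],s[1],.36],down(np.pi)); print(q)
w=get_image("wrist"); V=np.array(w["view"]); print((V[:3,:3]@Ro.from_quat(st["ee_rot"][[1,2,3,0]]).as_matrix()).round(2), V@np.r_[st["ee_pos"],1], w["camera_matrix"][0,0])
E
```

```text
sd [ 0.49962375 -0.00333377  0.169     ] [0.35953778 0.07686333 0.98380016]
nd [ 0.48405936 -0.08312883  0.169     ] [ 0.48345815 -0.08235636  0.172934  ]
cam [0.45992251 0.26955147 0.093     ] [0.46097777 0.27157703 0.0836358 ]
wing [0.47988814 0.26860492 0.093     ] [0.4812499  0.27077446 0.08292065]
[0.52774611 0.03396651 0.085     ]
[ 0.50083419 -0.13990311  0.085     ]
[0.46178544 0.04220156 0.085     ]
[ 0.4328887  -0.12427513  0.085     ]
[[ 0.93  0.37 -0.  ]
 [ 0.37 -0.93  0.  ]
 [ 0.   -0.   -1.  ]]
[-7.47747775e-02 -1.10425192e-01  1.19777691e+00 -4.44089210e-16
  2.05424093e+00 -7.47747775e-02]
None
[[-0.    1.    0.  ]
 [ 0.95  0.    0.3 ]
 [ 0.3   0.   -0.95]] [ 6.48881138e-04 -3.28297779e-02 -1.70422209e-01  1.00000000e+00] 322.17369338033984
```

Run:
```python
from h import *
p=state()["ee_pos"]
move_l([p[0],p[1],.34],.3)
move_to([.462,.27,.28],down(-.05))
im=get_image("wrist"); cv2.imwrite("pics/wc.png",im["frame"]); np.savez("wc.npz",**im)
move_to([.498,-.003,.33],down(-.17))
im=get_image("wrist"); cv2.imwrite("pics/ws.png",im["frame"]); np.savez("ws.npz",**im)
print(state()["time"])
```

```text
4.925
```

View pics/wc.png

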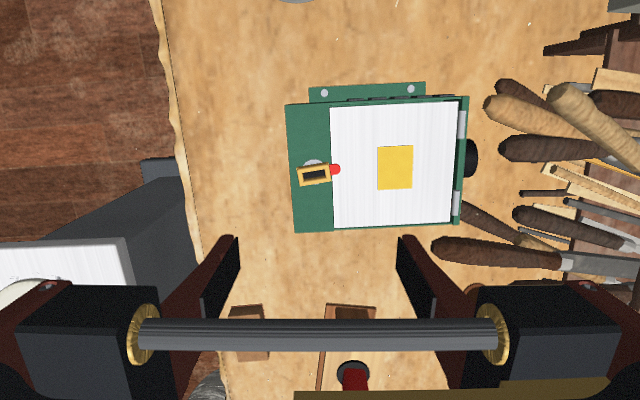

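View pics/ws.png

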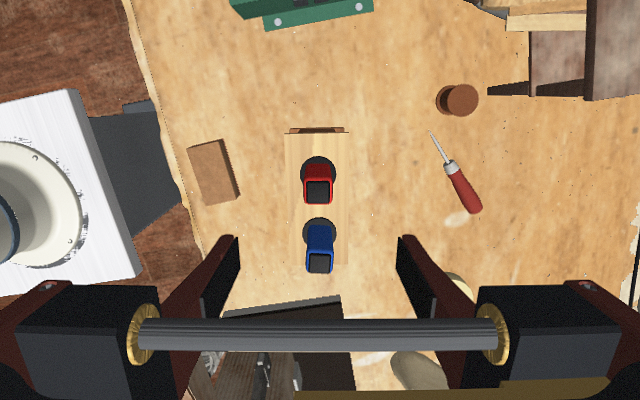

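Fastener view: brass head at about (314,175) with its dark slot nearly along image-x, and the red wing at (335,169). Stand view: dark cap of the red handle at about (318,190), blue cap at (319,262). Next I'll measure with masks.

```bash
cat > meas.py <<'E'
from h import *
def rect(mask,off):
    n,l,s,c=cv2.connectedComponentsWithStats(mask.astype(np.uint8))
    i=1+np.argmax(s[1:,4]); pts=np.argwhere(l==i)[:,::-1]+off
    r=cv2.minAreaRect(pts.astype(np.float32)); return c[i]+off,r,s[i,4]
def axis_pts(r):
    b=cv2.boxPoints(r); e=[b[1]-b[0],b[2]-b[1]]
    return b,e
def yaw(im,r,z):
    b=[on_plane(im,*p,z)[:2] for p in cv2.boxPoints(r)]; c=np.mean(b,0)
    e1,e2=(b[1]-b[0]+b[2]-b[3])/2,(b[3]-b[0]+b[2]-b[1])/2
    return c,[(round(float(np.linalg.norm(e)),4),round(float(np.arctan(e[1]/e[0])),3)) for e in(e1,e2)]
if __name__=="__main__":
    im=dict(np.load("wc.npz")); f=im["frame"][150:200,285:330]; h=cv2.cvtColor(f,cv2.COLOR_BGR2HSV)
    brass=(h[...,0]>12)&(h[...,0]<32)&(h[...,1]>110)&(h[...,2]>90)
    c,r,a=rect(brass,(285,150)); print("brass",c,r,a,yaw(im,r,.093))
    hull=np.zeros(f.shape[:2],np.uint8); cv2.fillConvexPoly(hull,cv2.convexHull(np.argwhere(brass)[:,::-1].astype(np.int32)),1)
    hull=cv2.erode(hull,np.ones((3,3)))
    c,r,a=rect((hull>0)&(h[...,2]<110),(285,150)); print("slot",c,r,a,yaw(im,r,.093),im["depth"][175,305:325])
    im=dict(np.load("ws.npz"))
    for n,(x0,y0) in(("sd",(295,170)),("nd",(295,240))):
        f=im["frame"][y0:y0+40,x0:x0+45]; h=cv2.cvtColor(f,cv2.COLOR_BGR2HSV)
        v,u=y0+(20 if n=="sd" else 22),319
        print(n,by_depth(im,u,v))
        sat=(h[...,1]>120)&(h[...,2]>150); print(sat.sum())
        c,r,a=rect(sat,(x0,y0)); print(r,a,yaw(im,r,.1725))
        cv2.imwrite(f"pics/c_{n}.png",cv2.resize(f,None,fx=8,fy=8,interpolation=0))
E
python3 meas.py; python3 -c "
import cv2,numpy as np
f=cv2.imread('pics/wc.png')[150:200,285:345];g=cv2.imread('pics/ws.png')[165:215,295:345]
cv2.imwrite('pics/crops.png',np.hstack([cv2.resize(f,(360,300),interpolation=0),cv2.resize(g,(300,300),interpolation=0)]))"
```

```text
brass [313.20842105 173.68631579] ((313.3108215332031, 173.8648681640625), (19.234682083129883, 32.55099868774414), 80.53767395019531) 475 (array([0.4575454 , 0.27370977]), [(0.0352, 0.117), (0.0213, -1.465)])
slot [313.6626506  174.58433735] ((313.5270080566406, 174.6621856689453), (7.39795446395874, 22.193864822387695), 80.53767395019531) 166 (array([0.45774508, 0.27289618]), [(0.024, 0.117), (0.0082, -1.465)]) [0.35894036 0.35961902 0.3592246  0.35885015 0.35815892 0.3576408
 0.36015695 0.35780686 0.35885936 0.3582064  0.35959297 0.35853624
 0.35854414 0.36000147 0.36007336 0.35644743 0.35833994 0.35916805
 0.35990685 0.35771376]
sd [ 0.49794442 -0.00785595  0.17248461]
178
((318.0, 191.0), (26.0, 28.0), 90.0) 178 (array([ 0.4967552 , -0.00887357]), [(0.028, -0.17), (0.0271, 1.401)])
nd [ 0.48432873 -0.08789034  0.17135428]
109
((319.5, 261.5), (21.0, 25.0), 90.0) 109 (array([ 0.48503492, -0.0869223 ]), [(0.0269, -0.17), (0.0253, 1.403)])
```

View pics/crops.png

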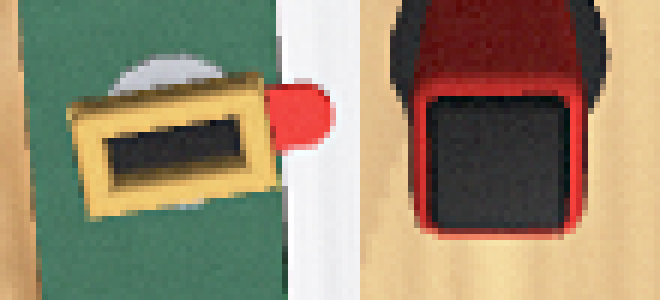

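Run:
```python
from h import *
S=[.4967,-.0084]; q=down(-.165)
move_to([*S,.25],q); move_l([*S,.124],.12)
print(state()["ft_force"],state()["ee_pos"])
close(); s=state(); print(s["finger_gap"],s["finger_force"],s["ft_force"],s["ee_pos"],s["time"])
move_l([*S,.15],.06); s=state(); print(s["finger_gap"],s["finger_force"],s["ft_force"])
move_l([*S,.245],.2)
C=[.4577,.2729]
move_to([*C,.25],down(.117))
s=state(); print(s["ee_pos"],s["finger_gap"],s["time"])
im=get_image("wrist"); cv2.imwrite("pics/w2.png",im["frame"]); np.savez("w2.npz",**im)
```

```text
[0.01506911 1.13736105 0.32121453] [ 0.49723404 -0.0084345   0.12511413]
0.030049774802073697 29.999000430107117 [-0.41653272 -0.2551817  -0.60544871] [ 0.49670209 -0.00841608  0.12393052] 7.4667
0.030054338290353682 29.998871684074402 [-0.39445872 -0.35398321 -1.87670651]
[0.45795707 0.27196162 0.24940336] 0.03015622242503352 9.775
```

View pics/w2.png

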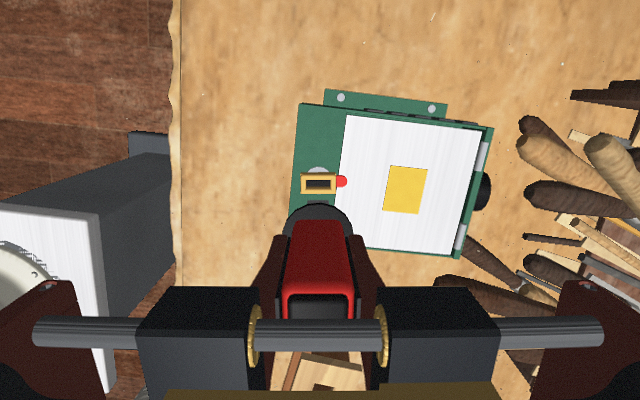

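The picture shows the slot at about (319,183), aligned with the tool, and the collar arc's top edge at about (318,204); the blade itself is hidden. I'll re-measure the slot, and check the tool's lateral offset from the collar.

Run:
```python
from meas import *
im=dict(np.load("w2.npz")); f=im["frame"]; y0,x0=168,297; g=f[y0:y0+32,x0:x0+41]; h=cv2.cvtColor(g,cv2.COLOR_BGR2HSV)
brass=(h[...,0]>12)&(h[...,0]<32)&(h[...,1]>110)&(h[...,2]>90)
c,r,a=rect(brass,(x0,y0)); print("brass",r,yaw(im,r,.093))
hull=np.zeros(g.shape[:2],np.uint8); cv2.fillConvexPoly(hull,cv2.convexHull(np.argwhere(brass)[:,::-1].astype(np.int32)),1)
hull=cv2.erode(hull,np.ones((3,3)))
c,r,a=rect((hull>0)&(h[...,2]<110),(x0,y0)); print("slot",r,yaw(im,r,.093))
s=state(); R=Ro.from_quat(s["ee_rot"][[1,2,3,0]]).as_matrix()
print(R.round(3), f[196:212,318].sum(1))
# collar left/right extremes and top, in tool coordinates, for collar top (z 6) and underside
for z in(.211,.217):
    for uv in((318,204),): print(z,R.T@(on_plane(im,*uv,z)-s["ee_pos"]))
print(f[215:232:8,275:300].sum(2)); print(f[215:232:8,340:362].sum(2))
```

```text
brass ((317.5, 182.5), (21.0, 35.0), 90.0) (array([0.45713789, 0.27419062]), [(0.0347, 0.115), (0.0215, -1.456)])
slot ((317.5, 183.5), (7.0, 23.0), 90.0) (array([0.45724499, 0.27326609]), [(0.0228, 0.115), (0.0072, -1.456)])
[[-0.115  0.993 -0.   ]
 [ 0.993  0.115 -0.001]
 [-0.001 -0.    -1.   ]] [297 280 302 292 233 230 210   2  80 152 158 154 144 155 162 168]
0.211 [ 0.01967894 -0.00035348  0.03859913]
0.217 [ 0.02167763 -0.0003633   0.03259762]
[[509 501 512 515 524 523 518 507 520 503 520 511 521 300 282  85 103 154
  158 170 164 169 159 161 156]
 [500 504 481 483 477 478 508 520 514 529 184 167 154 184 168 177 174 172
  185 181 136 130 127 142 137]
 [521 536 544 555 541 547 571 212 164 178 177 182 185 172 187 179 177 115
  145 135 130 125 134 121 131]]
[[155 146 160 153 108   0 749 745 718 723 725 726 722 721 719 719 723 726
  724 731 726 723]
 [143 162 155 164 149 141 157 150 146 135  23 740 737 720 717 725 720 726
  730 724 725 724]
 [134 159 161 116 162 141 156 139 150 155 151 149 137 746 734 722 731 728
  725 723 723 723]]
```

Run:
```python
from meas import *
from scipy.optimize import least_squares
im=dict(np.load("w2.npz")); f=im["frame"]; s=state(); R=Ro.from_quat(s["ee_rot"][[1,2,3,0]]).as_matrix()
dark=(f.astype(int).sum(2)<200).astype(np.uint8)
uv=[]
for r in range(207,230,2):
    row=dark[r,270:370]; i=np.where(row)[0]
    if len(i)>8: uv+= [(270+i[0]-.5,r),(270+i[-1]+.5,r)]
for c in range(300,340,3):
    i=np.where(dark[195:225,c])[0]; uv.append((c,195+i[0]-.5))
print(uv)
for z in(.2105,.2165):
    P=np.array([R.T@(on_plane(im,*p,z)-s["ee_pos"]) for p in uv])[:,:2]
    for rad in (None,.023):
        g=(lambda p:np.hypot(*(P-p[:2]).T)-(p[2] if rad is None else rad))
        o=least_squares(g,[0,0,.023],loss="soft_l1",f_scale=.0005); print(z,rad,o.x.round(4),np.abs(g(o.x)).mean().round(5))
# handle in ws: tool-x of cap/rim with z .169
w=dict(np.load("ws.npz"))
for uvz in((318,191.5,.169),(318,192,.173)): print(on_plane(w,*uvz))
# collar on stand, in ws : profile
print([int(x) for x in w["frame"][150:170,318].astype(int).sum(1)])
```

```text
[(np.float64(299.5), 207), (np.float64(335.5), 207), (np.float64(295.5), 209), (np.float64(338.5), 209), (np.float64(293.5), 211), (np.float64(341.5), 211), (np.float64(291.5), 213), (np.float64(343.5), 213), (np.float64(289.5), 215), (np.float64(345.5), 215), (np.float64(287.5), 217), (np.float64(346.5), 217), (np.float64(286.5), 219), (np.float64(347.5), 219), (np.float64(286.5), 221), (np.float64(348.5), 221), (np.float64(284.5), 223), (np.float64(350.5), 223), (np.float64(284.5), 225), (np.float64(351.5), 225), (np.float64(283.5), 227), (np.float64(351.5), 227), (np.float64(283.5), 229), (np.float64(351.5), 229), (300, np.float64(206.5)), (303, np.float64(205.5)), (306, np.float64(203.5)), (309, np.float64(202.5)), (312, np.float64(202.5)), (315, np.float64(202.5)), (318, np.float64(202.5)), (321, np.float64(201.5)), (324, np.float64(202.5)), (327, np.float64(203.5)), (330, np.float64(204.5)), (333, np.float64(205.5)), (336, np.float64(207.5)), (339, np.float64(209.5))]
0.2105 None [-0.0017 -0.0007  0.0224] 0.00018
0.2105 0.023 [-0.0024 -0.0007  0.023 ] 0.00022
0.2165 None [ 0.0009 -0.0007  0.0217] 0.00018
0.2165 0.023 [-0.0006 -0.0007  0.023 ] 0.00036
[ 0.49652862 -0.01022216  0.169     ]
[ 0.49663151 -0.00959261  0.173     ]
[622, 616, 615, 619, 629, 612, 41, 127, 121, 139, 133, 136, 131, 150, 151, 141, 138, 149, 154, 134]
```

Run:
```python
from h import *
T=[.4579,.2742]; q=down(.117)
move_l([*T,.207],.08,q); hold(.2)
s=state(); print(s["ee_pos"],s["ft_force"],s["moment"])
for z in(.203,.201,.199,.197,.195):
    move_l([*T,z],.03); hold(.1); s=state(); print(s["ee_pos"].round(4),s["ft_force"].round(1),s["moment"].round(2))
    if s["ft_force"][2]>12: break
print(s["time"],s["finger_gap"])
im=get_image("scene"); f=im["frame"][190:340,170:330]; cv2.imwrite("pics/s2.png",cv2.resize(f,None,fx=4,fy=4,interpolation=cv2.INTER_CUBIC))
```

```text
[0.45812084 0.27434013 0.20777413] [ 0.03759062  0.4164864  -1.14645838] [-0.02728061 -0.08010974  0.04872425]
[0.4579 0.2742 0.2029] [-0.6 -0.1 -1.5] [ 0.05 -0.12  0.01]
[0.4579 0.2742 0.201 ] [ 0.3  0.2 -1.2] [-0.02 -0.11 -0.02]
[0.4579 0.2742 0.1989] [ 0.1  0.7 -1.1] [ 0.03 -0.05 -0.03]
[0.4579 0.2742 0.197 ] [-0.2 -0.1 -1. ] [-0.03 -0.08 -0.01]
[0.4579 0.2742 0.195 ] [ 0.6  0.2 -1.4] [-0.04 -0.08  0.01]
12.5 0.029497102703672708
```

View pics/s2.png

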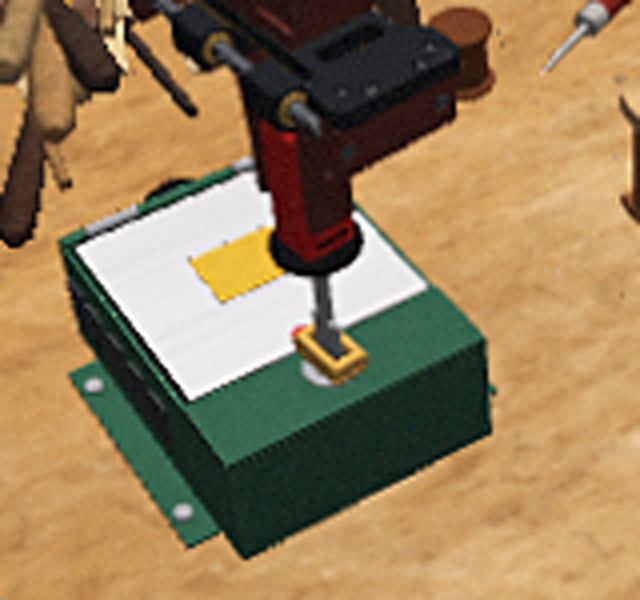

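The crop shows the blade standing in the brass slot, at about (325,345), and no contact force. Now the turn, about the driver's axis.

Run:
```python
from h import *
C=np.array([.4574,.2723]); 
for d in list(range(10,101,10))+[103]:
    y=.117+np.radians(d); ty=np.array([np.cos(y),np.sin(y)]); tx=np.array([-ty[1],ty[0]])
    # tool x = y cross -z
    tx=np.cross([ty[0],ty[1],0],[0,0,-1])[:2]; p0=np.cross([np.cos(.117),np.sin(.117),0],[0,0,-1])
    p=C+.0018*tx*1+.0007*ty
    if d==10: print(tx,p0)
    move_to([*p,.1945],down(y)); s=state(); print(d,s["ft_force"].round(1),s["moment"].round(2),round(s["time"],2),round(s["finger_gap"],4))
    if np.linalg.norm(s["ft_force"])>40: break
hold(.5)
print(state()["ee_pos"],state()["joint_pos"].round(2))
im=get_image("scene"); f=im["frame"][160:340,150:350]; cv2.imwrite("pics/s3.png",cv2.resize(f,None,fx=3,fy=3,interpolation=cv2.INTER_CUBIC))
```

```text
[-0.2874208   0.95780441] [-0.11673325  0.9931633   0.        ]
10 [-0.1  0.2 -1. ] [-0.03 -0.09 -0.02] 12.84 0.0297
20 [-0.3 -0.  -1.9] [-0.11 -0.1  -0.01] 13.13 0.0298
30 [ 0.9 -1.1 -1.4] [-0.23 -0.22 -0.05] 13.43 0.03
40 [ 0.1 -1.  -1.4] [-0.42 -0.17 -0.08] 13.72 0.03
50 [ 0.3 -1.3 -0.4] [-0.64 -0.18 -0.09] 14.01 0.0301
60 [ 0.9 -2.7 -0.7] [-0.84 -0.2  -0.09] 14.3 0.0298
70 [-0.4 -3.2 -0.3] [-1.03 -0.26 -0.03] 14.59 0.0297
80 [ 0.2 -4.2  0.1] [-1.04 -0.4  -0.02] 14.88 0.0297
90 [ 1.2 -3.  -1.7] [-0.9  -0.43 -0.04] 15.18 0.0295
100 [ 1.1 -3.2 -1.7] [-0.81 -0.49 -0.1 ] 15.47 0.0299
103 [ 2.  -3.1 -2.1] [-0.81 -0.52 -0.1 ] 15.72 0.0297
[0.45553402 0.27242289 0.1945055 ] [ 0.47 -0.1   1.49  0.    1.76 -1.44]
```

View pics/s3.png

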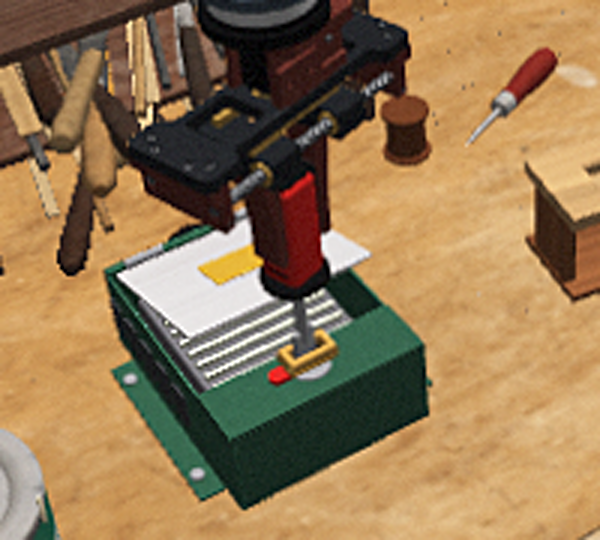

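The panel is up with the blade still in the slot and the wing turned off. Next I'll back off a little, lift out, go over the stand, and check the collar for tilt in the grip.

Run:
```python
from h import *
from scipy.optimize import least_squares
y=.117+np.radians(95); ty=np.array([np.cos(y),np.sin(y)]); tx=np.array([ty[1]*-1,ty[0]])
C=np.array([.4574,.2723]); p=C+.0018*tx+.0007*ty
move_to([*p,.1945],down(y)); print(state()["moment"].round(2))
move_l([*p,.25],.08); s=state(); print(s["ft_force"].round(1),s["moment"].round(2))
S=[.4967,-.0084]; move_to([*S,.25],down(-.165)); hold(.2)
s=state(); im=get_image("wrist"); f=im["frame"]; cv2.imwrite("pics/w3.png",f); print(s["ee_pos"],s["time"],s["ft_force"].round(1),s["moment"].round(2))
R=Ro.from_quat(s["ee_rot"][[1,2,3,0]]).as_matrix()
dark=(f.astype(int).sum(2)<200).astype(np.uint8); uv=[]
for r in range(207,230,2):
    i=np.where(dark[r,270:370])[0]
    if len(i)>8: uv+=[(270+i[0]-.5,r),(270+i[-1]+.5,r)]
for c in range(300,340,3):
    i=np.where(dark[195:225,c])[0]
    if len(i): uv.append((c,195+i[0]-.5))
P=np.array([R.T@(on_plane(im,*q,.211)-s["ee_pos"]) for q in uv])[:,:2]
o=least_squares(lambda p:np.hypot(*(P-p[:2]).T)-p[2],[0,0,.023],loss="soft_l1",f_scale=.0005); print(o.x.round(4))
```

```text
[ 0.13 -0.12  0.01]
[ 0.4  0.  -0.4] [ 0.1  -0.09  0.03]
[ 0.49673483 -0.00763197  0.24993734] 18.8167 [ 0.2 -0.6 -1.4] [-0.09 -0.05  0.03]
[-0.0023 -0.0006  0.0225]
```

View pics/w3.png

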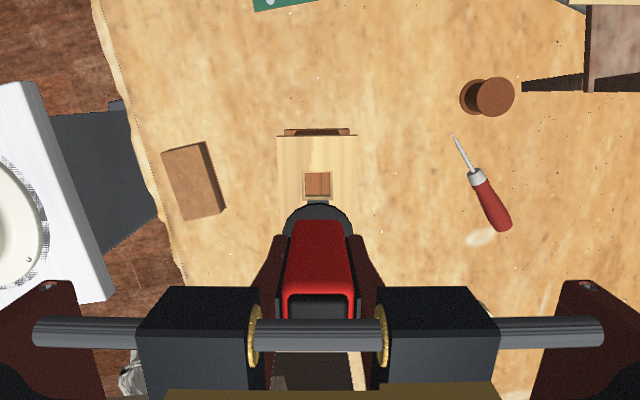

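The picture shows the open hole at about (317,185), the collar above and ahead of it with the blade edge at about (318,203), and the driver still square in the grip. Lowering with force guards.

Run:
```python
from h import *
im=get_image("wrist"); s=state(); R=Ro.from_quat(s["ee_rot"][[1,2,3,0]]).as_matrix()
print("hole",R.T@(on_plane(im,317.5,185,.085)-s["ee_pos"]),"tip edge",R.T@(on_plane(im,318,200.5,.141)-s["ee_pos"]),s["ee_pos"])
S=[.4967,-.0084]; ok=True
move_l([*S,.2],.1)
for z in(.19,.18,.165,.15,.135,.128,.125):
    move_l([*S,z],.08); hold(.05); s=state(); print(z,s["ft_force"].round(1),s["moment"].round(2))
    if s["ft_force"][2]>10 or np.hypot(*s["ft_force"][:2])>10: ok=False; break
print(ok,s["ee_pos"],s["time"])
```

```text
hole [-0.00231689 -0.00061871  0.16496934] tip edge [-0.00096973 -0.00019622  0.10896939] [ 0.49674311 -0.00782798  0.24996944]
0.19 [-0.2 -0.1 -0.9] [ 0.01 -0.1   0.03]
0.18 [ 0.2 -0.6 -2. ] [ 0.03 -0.05 -0.01]
0.165 [ 0.5  0.7 -1. ] [-0.02 -0.09  0.01]
0.15 [ 0.4  0.1 -1.3] [-0.01 -0.06 -0.04]
0.135 [ 0.1  0.5 -0.9] [-0.01 -0.09 -0.01]
0.128 [ 0.1  0.6 -0.8] [-0.   -0.11  0.01]
0.125 [-0.6 -0.3 -2.2] [-0.05 -0.15  0.03]
True [ 0.49668117 -0.00840493  0.12496344] 21.9667
```

Run:
```python
from h import *
S=[.4967,-.0084]
move_l([*S,.1242],.03); gripper_open(); hold(.2); move_l([*S,.33],.12); hold(.3)
im=get_image("wrist"); a=im["frame"][100:300,220:420]; t=get_image("scene")["frame"][160:340,150:450]
cv2.imwrite("pics/end.png",np.hstack([cv2.resize(a,(360,360)),cv2.resize(t,(440,264))[:].copy() if 0 else cv2.copyMakeBorder(cv2.resize(t,(440,264)),0,96,0,0,cv2.BORDER_CONSTANT)]))
print(state()["time"],state()["finger_gap"])
```

```text
25.6833 0.08811429318856952
```

View pics/end.png

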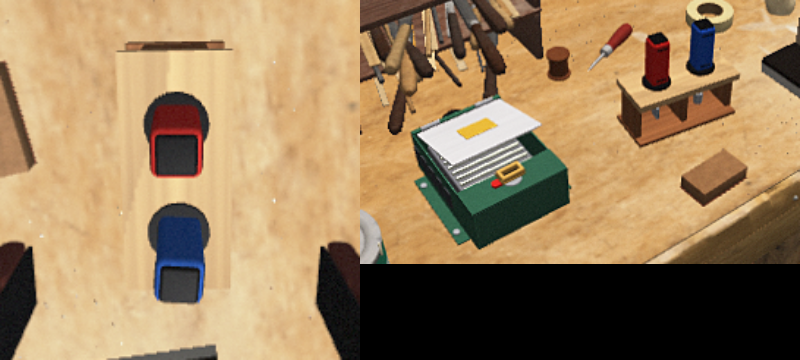

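Both drivers stand upright in their holes (red cap at about (177,155), blue at about (180,285) in the left crop). The panel is open and the gripper is clear, so I'm handing in.

```bash
python3 -c "
from bench import *
print(job_done())"
```

```text
the job is handed in; nothing more can be done
None
```

The job is handed in at about 26 s of the 54 s allowed (no verdict was returned): the fastener is turned and the panel stands open, the screwdriver is back upright in its own hole, and the nut driver was left where it was.

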